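# Turn the thimble display to its third click

## Robot

A 6-joint arm with a two-finger parallel gripper is mounted at the origin on the work surface. World frame = base frame: x ahead of the robot, y to its left, z up, the work surface at z = 0. Lengths are in mm, angles in rad, forces in N, time in s.
With the tool pointing down it reaches from about 350 to 775 mm from the base axis. Payload 7.3 kg.
Tool frame: the origin (TCP) lies on the centre line of the jaws, within the pads' length; the fingertips stand 22 mm ahead of it and the grasp point (between the pads) lies 3 mm ahead of it; z points along the fingers, y is the direction in which the jaws open and shut (so a half turn about z gives the same grasp; the last joint's range is limited). The gripper opens to 92 mm and grips with 3 to 60 N. Pads are 19 mm wide; open, the fingers measure 130 mm over their backs; the gripper's body (75 mm by 190 mm) begins 47 mm behind the grasp point.
Start: joints at [-1.319, 0.342, 1.524, -0, 1.275, -0.146], TCP at [203.403, -484.014, 248.741] pointing down, gripper open.
Joint ranges: [-2.53, 2.53], [-0.77, 2.02], [0.04, 2.7], [-1, 4.14], [0.28, 2.66], [-3.11, 3.11]. Speed limits (rad/s): [2.57, 2.57, 3.14, 3.14, 3.14, 3.14].

## Interface

Orientations are given as [roll, pitch, yaw] about the fixed x, y, z axes, in that order (R = Rz(yaw) Ry(pitch) Rx(roll)).
In Python, from plant import bot gives the robot as it stands.
- The arm moves only by the tool play_rows, never from a script. Its argument "moves" is one flat list of numbers, 5 for each row, row after row: the closure in counts, from 0 (fully open) to 255 (shut), then the shift along the tool's x, y, z in mm, then the turn about the tool's z in degrees. A call has 1 to 8 rows; each row is the pose to reach, as a shift and turn from the pose commanded when the call began, along the tool's axes at that moment; what a row does not reach only later rows make up. A row lasts 1/12 s, in which the tool goes at most 41.7 mm and 7.16 degrees, less where a joint would pass 70% of its speed; a pose out of reach is approached as far as the arm can. A call with a gripper value outside its range is refused whole. The fingers move at their own pace and stop on an object; the grip force is fixed at half the most. Time passes only in rows, so rows that repeat a pose let the fingers close. It gives the time, the measured TCP pose, the force and the opening at its end, in the units of the state.
- bot.get_obs(): the state, without advancing time (a new reading comes with each control period).
- bot.capture(name): name is "side" or "top"; returns a dict with "color" (480x640x3 uint8, red, green, blue), "fx", "fy", "cx", "cy" (pixels), "world_to_cam" (4x4, takes a point from world to camera coordinates). Camera axes: x right, y down, z forward; pixel columns grow to the right and rows downward; lengths in mm; the calibration is good to about 2 mm. A picture is of the moment at which its call begins. There is no depth.
- bot.close_job(): hands the job in, once; it reports no verdict.
The state is a dict: "time": time; "joint_positions": joint angles; "dq": joint speeds; "tau": joint torques, N m; "tool_pos": TCP position; "tcp_rot": TCP orientation; "contact_force": force on the tool from outside, world axes, zero at the start; "moment": the same for the moment, N m; "grip_width": finger opening in mm.
Only numpy, scipy, OpenCV 4.12 (cv2) and the standard library are available. Lean on these libraries where they do the work, as an engineer would, in place of code of your own. Each camera call takes 0.05 s, during which the arm holds its last target.

## Task

Turn the thimble display to its third setting: with closed fingertips, gently push the knob of the lazy Susan's brass lever round from its parked place, anticlockwise seen from above, and count the clicks, stopping when it sits in the third without ever running past it. Move it by the lever alone: do not touch the round top, grip the knob hard or lift anything; the two thimbles riding on top must stay standing there, and everything else on the shelf stays where it is. Let go and finish with the hand clear.

Things in the scene. Friction and masses are not known exactly. Their poses are not given: they have to be found in the camera images.
- turntable (a joint): angle of lazy Susan and lever, rad, growing anticlockwise seen from above (the knob, on the robot's side, goes to the robot's right). 0: parked stop; starts in the free stretch 0 to 0.15. Clicks (spring detents) at 0.40, 0.61, 0.82 (the third), 1.03, 1.24; ridges halfway: 0.295 before the first, then 0.505, 0.715, 0.925, 1.135; end stop 1.30. Past a ridge it snaps by itself into the next click.
- knob (a point): centre of the top of the lever's knob: a plain upright brass pin 16 mm across, from z = 30 to 80 mm above the shelf, 135 mm from the turning axis. It turns with the turntable. Resistance at the knob is slight while parked; leaving a click takes about 4 N, fading towards the next ridge; let go, it settles in the nearest click.
- axis (a point): point on the turning axis, 40 mm above the shelf; does not turn. Below it is a fixed cherry wood disc, 330 mm across, 12 mm high; on that, 155 mm from the axis, five flat brass studs (7 mm across, 2 mm high) mark the clicks: the knob is in line with a stud when in that click, and parked it stands before the first.
- top: the round cherry wood top of the turntable, 180 mm across, from z = 24 to 40 mm above the shelf; origin at the centre of its underside. It turns with the lever. It is not to be touched by the robot.
- lever: the brass lever, fixed to the turntable: a flat bar 12 mm wide (z = 29 to 35 mm) sticking out radially from the turntable's rim, ending in the knob pin. Origin on the turning axis at shelf height; x axis points along the lever to the knob, z up.
- ruby_thimble: ruby glass thimble standing loose on the turntable, 24 mm across, 26 mm high; origin at the centre of its underside, z axis up. Rides round with it.
- aluminium_thimble: plain aluminium thimble standing loose on the turntable, 24 mm across, 26 mm high; origin at the centre of its underside, z axis up. Rides round with it.
- china_thimble: white china thimble on the shelf, 26 mm across, 28 mm high; origin at the centre of its underside. Bystander.
- button_box: mother-of-pearl button box on the shelf, 74 x 54 mm, 40 mm high; origin at the centre of its underside. Bystander.
- owl: pewter owl figurine on the shelf, 42 mm across, 68 mm high; origin at the centre of its underside. Bystander.
- spool: wooden thread spool on the shelf, 32 mm across, 37 mm high; origin at the centre of its underside. Bystander.
- loupe: black eye loupe standing on the fixed disc beyond the turntable, opposite the lever, 38 mm across, 34 mm high; origin at the centre of its underside. Bystander.

How it is judged:
By the outcome, as a careful person would: the job done as asked, in the order asked, and still so for the second after the job is handed in, with the robot touching nothing.
It also fails if it takes over 43 s, if anything falls off the work surface, if the arm or the gripper's body presses on something with over 40 N, if the wrist force passes 120 N, or if a joint passes its speed limit or range.

## Working session

There is one attempt and no reset: what is moved stays moved. The work goes in short steps, Python scripts to look and compute and a tool call to move; the robot and the scene stay as the last step left them, time stands still between calls to the robot, and variables do not carry over. Pictures are saved under pics/ and viewed, and the job is handed in when it is done.

Besides the shell and the picture viewer there is one more tool, called as name(argument=value, ...), one argument or row to a line, values as JSON. play_rows: Moves the arm, as the interface text tells. Its arguments: {"type":"object","properties":{"moves":{"type":"array","items":{"type":"number"}}},"required":["moves"]}

```bash
mkdir -p pics; ls; cat > h.py <<'E'
import cv2,numpy as np
from plant import bot
def cap(n,f):
    c=bot.capture(n); cv2.imwrite('pics/'+f,c['color'][:,:,::-1]); return c
def ray(c,u,v):
    T=np.array(c['world_to_cam']);R=T[:3,:3];t=T[:3,3]
    return -R.T@t, R.T@np.array([(u-c['cx'])/c['fx'],(v-c['cy'])/c['fy'],1])
def plane(c,u,v,z):
    o,d=ray(c,u,v); return o+d*(z-o[2])/d[2]
def proj(c,p):
    T=np.array(c['world_to_cam']);q=T[:3,:3]@np.array(p,float)+T[:3,3]
    return c['fx']*q[0]/q[2]+c['cx'],c['fy']*q[1]/q[2]+c['cy']
E
python3 - <<'E'
from h import *
for n in('side','top'):
    c=cap(n,n+'0.png'); print(n,c['fx'],np.round(c['world_to_cam'],3).tolist())
print(bot.get_obs())
E
```

```text
pics
side 523.0076433901437 [[0.988, -0.152, -0.014, -563.195], [-0.114, -0.671, -0.733, 168.798], [0.101, 0.726, -0.681, 932.551], [0.0, 0.0, 0.0, 1.0]]
top 514.7296671128793 [[0.008, -1.0, -0.009, 34.966], [-0.997, -0.007, -0.074, 576.855], [0.074, 0.01, -0.997, 1233.737], [0.0, 0.0, 0.0, 1.0]]
{'time': 0.1, 'joint_positions': array([-1.31898084e+00,  3.42626690e-01,  1.52490925e+00, -1.76234202e-05,
        1.27537418e+00, -1.46006020e-01]), 'dq': array([-0.00029085, -0.00311251, -0.00170944, -0.00020494, -0.00071904,
       -0.00084048]), 'tau': array([ 9.96646049e-04, -4.32002270e+01, -2.44694513e+01,  7.18848361e-02,
        5.26726688e-02, -4.95412087e-05]), 'tool_pos': array([ 203.32265185, -483.68088045,  248.13238401]), 'tcp_rot': array([-3.14028675e+00, -1.75001804e-04,  3.97826537e-01]), 'contact_force': array([ 0.2709433 , -0.46596509,  0.11907298]), 'moment': array([ 0.02148902, -0.08750087,  0.00232129]), 'grip_width': 91.69605645723288}
```

View pics/side0.png

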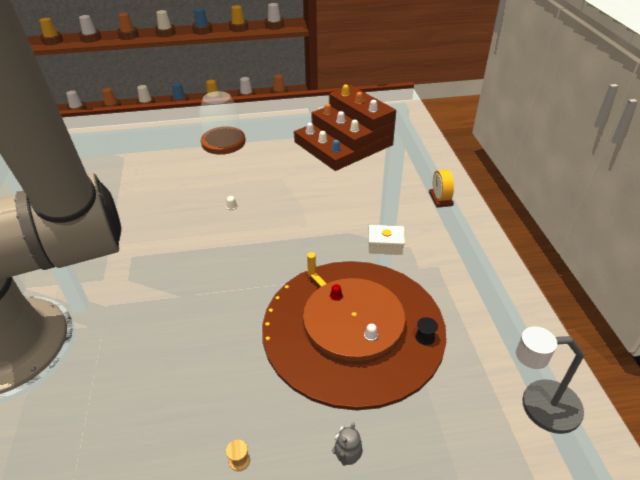

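View pics/top0.png

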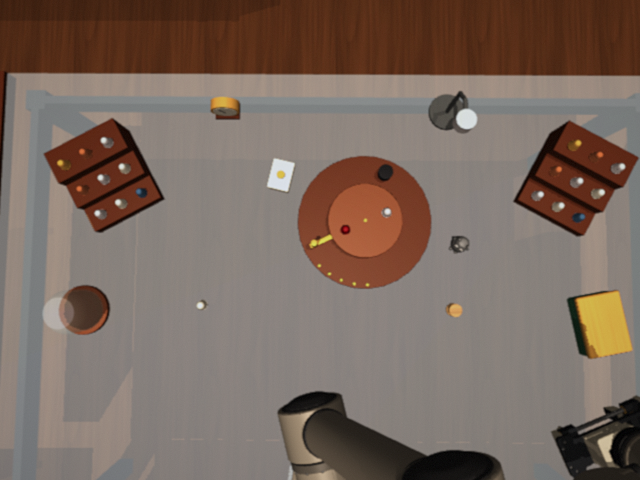

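Top view: the axis mark is at about (365,220), the knob at (313,243), and the five studs run from (319,265) to (367,285). Side view: knob top is near (311,256). Next I'll measure these precisely.

```bash
cat > m.py <<'E'
from h import *
def yellow(c,lo,hi):
    hsv=cv2.cvtColor(c['color'],cv2.COLOR_RGB2HSV)
    return cv2.inRange(hsv,(20,150,120),(35,255,255))
E
python3 - <<'E'
from m import *
for n,(x0,x1,y0,y1) in dict(top=(295,435,150,295),side=(255,450,240,400)).items():
    c=bot.capture(n); m=yellow(c,0,0); w=np.zeros_like(m); w[y0:y1,x0:x1]=m[y0:y1,x0:x1]
    k,l,s,ce=cv2.connectedComponentsWithStats(w)
    for i in range(1,k):
        u,v=ce[i]
        z=14 if s[i,4]<30 else 40
        print(n,s[i],np.round(ce[i],1),'z14',plane(c,u,v,14).round(1),'z40',plane(c,u,v,40).round(1))
    im=c['color'][y0:y1,x0:x1,::-1]; cv2.imwrite(f'pics/{n}_crop.png',cv2.resize(im,None,fx=4,fy=4,interpolation=cv2.INTER_CUBIC)[:600,:780])
E
```

```text
top [364 219   3   3   9] [365. 220.] z14 [625.4 -65.8  14. ] z40 [622.5 -63.9  40. ]
top [310 234  22  14 111] [320.3 240.6] z14 [573.9  43.5  14. ] z40 [572.1  43.2  40. ]
top [318 264   3   3   9] [319. 265.] z14 [514.   46.3  14. ] z40 [513.4  45.9  40. ]
top [328 272   3   4  10] [329.  273.2] z14 [494.2  21.7  14. ] z40 [494.   21.8  40. ]
top [340 278   3   4   9] [340.9 279.7] z14 [478.7  -7.4  14. ] z40 [478.8  -6.7  40. ]
top [352 282   4   4  10] [353.7 283.3] z14 [470.2 -38.6  14. ] z40 [470.4 -37.3  40. ]
top [366 283   3   3   9] [367. 284.] z14 [468.7 -71.   14. ] z40 [469. -69.  40.]
side [308 253   7   6  37] [310.8 255.3] z14 [572.4 121.7  14. ] z40 [569.1  94.4  40. ]
side [311 274  15  12  71] [318.2 279.4] z14 [577.1  51.7  14. ] z40 [573.7  26.9  40. ]
side [285 285   3   3   7] [286.1 286.3] z14 [513.4  43.9  14. ] z40 [512.2  19.4  40. ]
side [276 296   3   3   7] [277.  297.3] z14 [493.3  18.5  14. ] z40 [492.9  -5.1  40. ]
side [269 309   4   3   9] [270.3 309.9] z14 [478.3 -10.5  14. ] z40 [478.4 -33.1  40. ]
side [352 312   4   4  12] [353.7 313.8] z14 [627.8 -44.7  14. ] z40 [622.6 -66.   40. ]
side [266 322   3   4   8] [267.  323.5] z14 [469.6 -41.5  14. ] z40 [470. -63.  40.]
side [266 337   4   3  11] [267.4 337.9] z14 [467.7 -73.8  14. ] z40 [468.1 -94.1  40. ]
```

```bash
python3 - <<'E'
from m import *
c=bot.capture('top')
hsv=cv2.cvtColor(c['color'],cv2.COLOR_RGB2HSV)
m=cv2.inRange(hsv,(0,120,60),(18,255,255));m[:150]=0;m[295:]=0;m[:,:290]=0;m[:,440:]=0
m=cv2.morphologyEx(m,cv2.MORPH_CLOSE,np.ones((15,15)))
cs,_=cv2.findContours(m,0,2);k=max(cs,key=cv2.contourArea);e=cv2.fitEllipse(k)
print(e,plane(c,*e[0],12))
E
```

```text
((364.0615234375, 221.81129455566406), (130.60086059570312, 131.60357666015625), 106.90921020507812) [621.13823591 -63.67284819  12.        ]
```

View pics/top_crop.png

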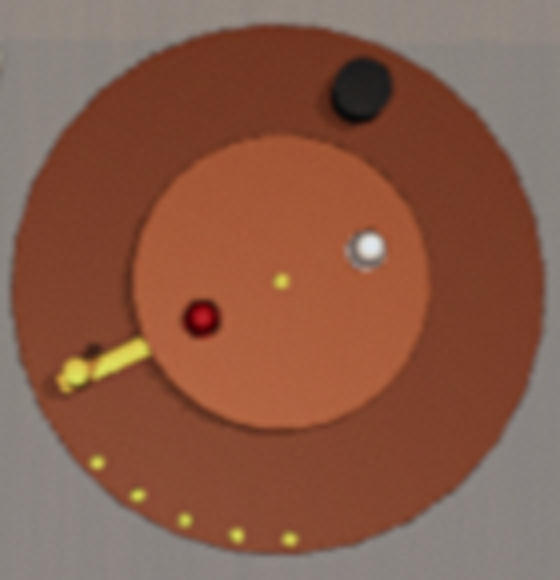

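View pics/side_crop.png

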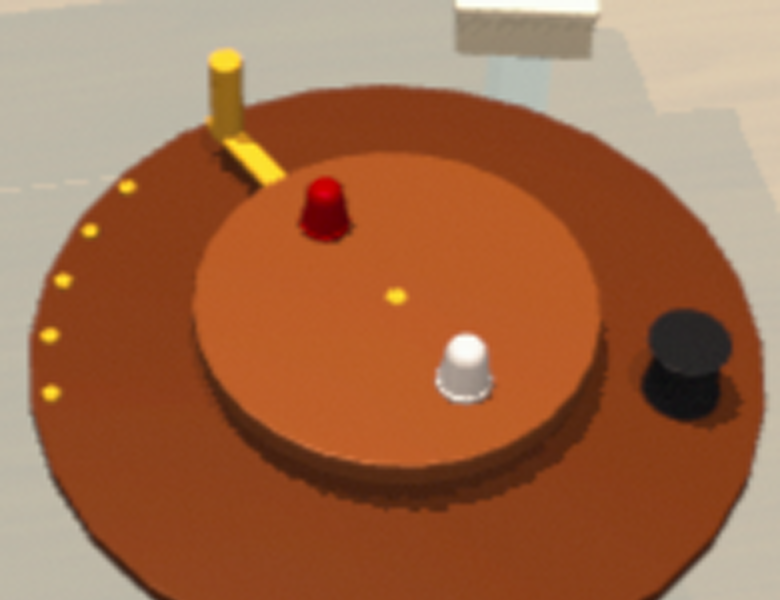

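```bash
python3 - <<'E'
from m import *
from scipy.optimize import least_squares
T=np.array([[514,46.3],[494.2,21.7],[478.7,-7.4],[470.2,-38.6],[468.7,-71]])
S=np.array([[513.4,43.9],[493.3,18.5],[478.3,-10.5],[469.6,-41.5],[467.7,-73.8]])
a=.4+.21*np.arange(5)
for P in(T,S,(T+S)/2):
    f=lambda p:(np.c_[p[0]+155*np.cos(p[2]+a),p[1]+155*np.sin(p[2]+a)]-P).ravel()
    r=least_squares(f,[622,-64,np.pi-1]); print(r.x.round(3),abs(r.fun).max().round(2))
ct=bot.capture('top');cs=bot.capture('side')
print(plane(ct,313.6,243,80),plane(cs,311,255,80))
print('axis',plane(ct,365,220,41),plane(cs,353.7,313.8,41))
c0=r.x
for k in(plane(ct,313.6,243,80),plane(cs,311,255,80)):
    d=k[:2]-c0[:2];print(np.hypot(*d),np.arctan2(d[1],d[0])-c0[2])
for nm,u,v,z in (('box',281,175,40),('china',201,304,28),('owl',459,244,68),('spool',455,310,37)): print(nm,plane(ct,u,v,z).round())
E
```

```text
[623.328 -63.536   1.951] 0.45
[622.607 -66.47    1.95 ] 0.27
[622.967 -65.003   1.95 ] 0.34
[563.43292108  58.28131289  80.        ] [564.70939202  53.38065366  80.        ]
axis [622.38347485 -63.83402352  41.        ] [622.41935229 -66.96211094  41.        ]
136.90627759968712 0.07019246851368166
131.9418036749778 0.07763229559537477
box [731. 140.  40.]
china [418. 330.  28.]
owl [ 564. -282.   68.]
spool [ 409. -278.   37.]
```

Axis ≈ (622.8, −65), knob ≈ (563.7, 56.4). That gives radius 135 and θ ≈ 0.073, which matches the parked range. Next I'll compute the poses.

```bash
cat > p.py <<'E'
from m import *
A=np.array([622.8,-65.]);B0=1.95
def pose(th,gap,r=138,z=67,off=17.5):
    b=B0+th; rad=np.array([np.cos(b),np.sin(b)]); tan=np.array([-rad[1],rad[0]])
    p=A+rad*r-tan*(off+gap); return np.r_[p,z],b-np.pi/2
def rel(cp,cy,p,y):
    d=p-cp;c,s=np.cos(cy),np.sin(cy)
    return np.round([d[0]*c+d[1]*s,d[0]*s-d[1]*c,-d[2],-np.degrees(y-cy)],1)
def thk(o,off=17.5,r=138): # knob angle implied by contact at tool pose
    yaw=o['tcp_rot'][2]; d=o['tool_pos'][:2]-A
    x=np.array([np.cos(yaw),np.sin(yaw)]) # minus-tangent
    # knob centre satisfies (k-p).x=-off : 135*cos(b-yaw)= d.x-off
    return yaw+np.arccos((d@x-off)/135)-B0
E
python3 - <<'E'
from p import *
o=bot.get_obs(); p,y=pose(.073,20); print(p,y,rel(np.array([203.403,-484.014,248.741]),.3978,p,y))
E
```

```text
[596.23180989  75.51470127  67.        ] 0.4522036732051036 [ 578.9 -363.7  181.7   -3.1]
```

play_rows(
  moves=[255,32,-20,0,0,255,64,-40,0,0,255,96,-60,0,0,255,128,-80,0,0,255,160,-100,0,0,255,192,-120,0,0,255,224,-140,0,0,255,256,-160,0,-3],
)

```text
time: 1.02
tool_pos: [378.1, -235.7, 248.9]
tcp_rot: [3.141, -0.0, 0.45]
contact_force: [1.4, -0.2, -0.4]
grip_width: 43.0
```

play_rows(
  moves=[255,32,-20,0,0,255,64,-40,0,0,255,96,-60,0,0,255,128,-80,0,0,255,160,-100,0,0,255,192,-120,0,0,255,224,-140,0,0,255,256,-160,0,0],
)

```text
time: 1.68
tool_pos: [539.0, 20.0, 248.8]
tcp_rot: [3.141, -0.0, 0.45]
contact_force: [1.5, -0.8, 0.0]
grip_width: 0.0
```

```bash
python3 - <<'E'
from p import *
o=bot.get_obs(); p,y=pose(.073,20); print(o['time'],o['tool_pos'],o['tcp_rot'],o['grip_width'],o['contact_force'],rel(o['tool_pos'],o['tcp_rot'][2],p,y))
E
```

```text
1.6833 [538.97946878  20.01363652 248.77306236] [ 3.14132137e+00 -8.67892810e-05  4.50431672e-01] 0.014636103413502534 [ 1.45251008e+00 -7.65870594e-01  9.50013844e-04] [ 7.570e+01 -2.500e+01  1.818e+02 -1.000e-01]
```

play_rows(
  moves=[255,30,-10,0,0,255,60,-20,0,0,255,76,-25,0,0,255,76,-25,30,0,255,76,-25,60,0,255,76,-25,90,0,255,76,-25,110,0,255,76,-25,110,0],
)

```text
time: 2.35
tool_pos: [593.1, 73.7, 133.8]
tcp_rot: [-3.138, 0.008, 0.45]
contact_force: [-0.6, -0.8, -0.0]
grip_width: 0.3
```

```bash
python3 - <<'E'
from p import *
o=bot.get_obs(); p,y=pose(.073,20); print(o['time'],o['tool_pos'],o['contact_force'],rel(o['tool_pos'],o['tcp_rot'][2],p,y))
c=cap('side','side1.png');cap('top','top1.png')
E
```

```text
2.35 [593.08791509  73.73629581 133.82734718] [-0.5816106  -0.79848009 -0.04269573] [ 3.6 -0.2 66.8 -0.1]
```

View pics/side1.png

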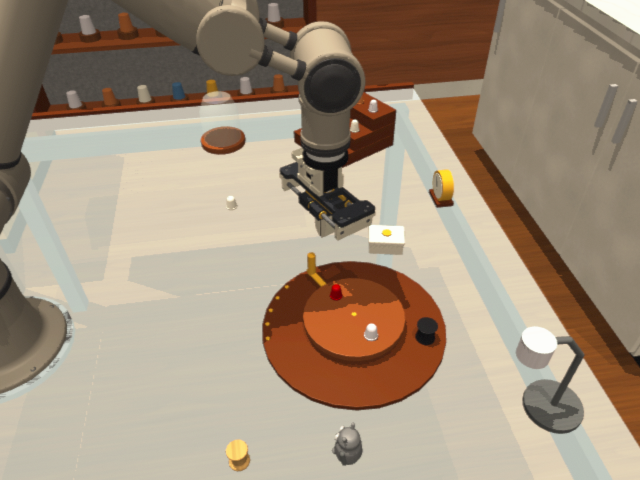

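View pics/top1.png

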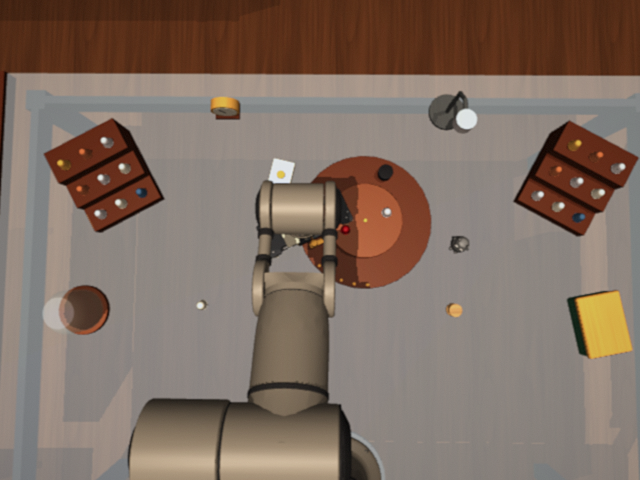

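The side view shows the closed fingers near (320,230), behind the knob at (311,256) and clear of everything. Now I'll go down behind the knob.

play_rows(
  moves=[255,2,0,20,0,255,2,0,40,0,255,2,0,60,0,255,2,0,66,0,255,2,0,66,0,255,2,0,66,0],
)

```text
time: 2.95
tool_pos: [598.7, 74.5, 74.4]
tcp_rot: [3.14, -0.002, 0.45]
contact_force: [-0.8, 0.6, -0.5]
grip_width: 0.4
```

```bash
python3 - <<'E'
from p import *
o=bot.get_obs(); print(o['time'],o['tool_pos'],o['tcp_rot'],o['contact_force'])
for t,g in((.073,20),(.073,2),(.2,0),(.295,0)):
  p,y=pose(t,g);print(rel(o['tool_pos'],o['tcp_rot'][2],p,y))
c=cap('side','side2.png')
cv2.imwrite('pics/side2c.png',cv2.resize(c['color'][180:330,250:450,::-1],None,fx=4,fy=4))
E
```

```text
2.95 [598.73146885  74.50601067  74.42016892] [ 3.14042620e+00 -2.22501331e-03  4.50091179e-01] [-0.78302148  0.64334875 -0.5145891 ]
[-1.8 -2.   7.4 -0.1]
[-19.8  -2.    7.4  -0.1]
[-39.4  -3.    7.4  -7.4]
[-52.6  -2.4   7.4 -12.8]
```

View pics/side2c.png

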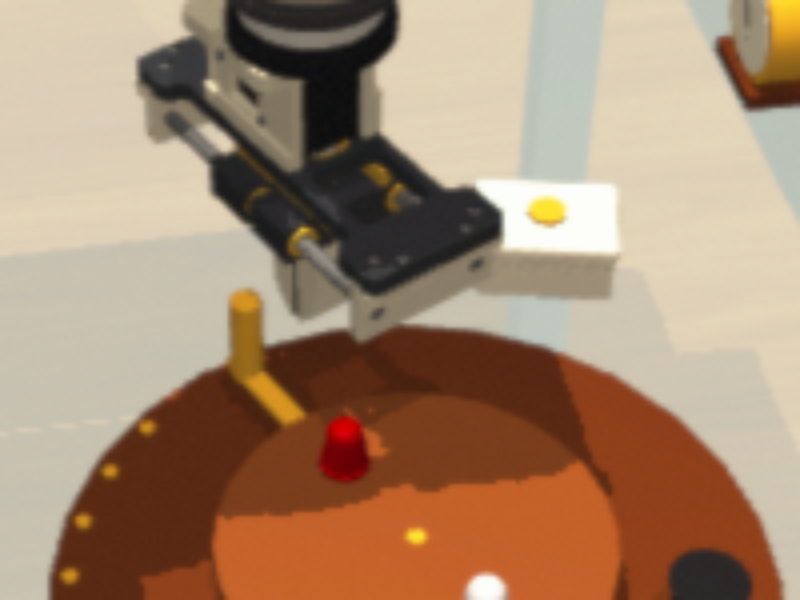

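play_rows(
  moves=[255,-3,-1,2,0,255,-6,-1,4,0,255,-9,-2,5,0,255,-11,-2,5,0,255,-13,-2,5,0,255,-15,-2,5,0,255,-16,-2,5,0,255,-16,-2,5,0],
)

```text
time: 3.67
tool_pos: [582.2, 69.3, 67.8]
tcp_rot: [3.141, 0.0, 0.45]
contact_force: [0.4, 0.2, -0.3]
grip_width: 0.3
```

```bash
cat > s.py <<'E'
from p import *
import sys
o=bot.get_obs(); print(round(o['time'],2),o['tool_pos'].round(1),o['tcp_rot'].round(3),'F',o['contact_force'].round(1),'thk',thk(o).round(3))
for t in map(float,sys.argv[1:]):
  p,y=pose(t,0,z=o['tool_pos'][2]);print(t,rel(o['tool_pos'],o['tcp_rot'][2],p,y))
E
python3 s.py .1 .2 .295
python3 - <<'E'
from p import *
c=cap('side','side3.png')
cv2.imwrite('pics/side3c.png',cv2.resize(c['color'][180:330,250:450,::-1],None,fx=4,fy=4))
E
```

```text
3.67 [582.2  69.3  67.8] [3.141 0.    0.45 ] F [ 0.4  0.2 -0.3] thk 0.038
0.1 [-8.4  0.1 -0.  -1.7]
0.2 [-22.3  -0.6  -0.   -7.4]
0.295 [-35.5   0.1  -0.  -12.8]
```

View pics/side3c.png

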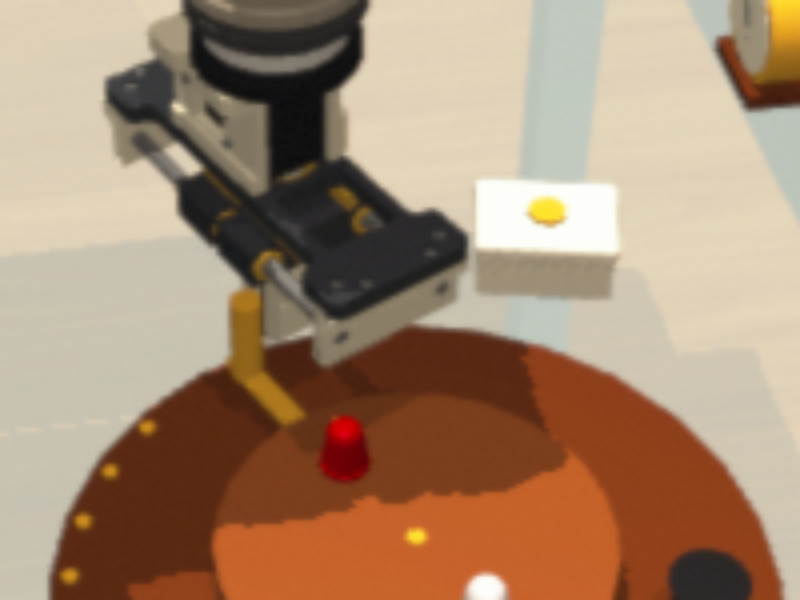

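play_rows(
  moves=[255,-3,0,0,0,255,-6,0,0,-1,255,-8,0,0,-2,255,-11,0,0,-3,255,-14,0,0,-4,255,-17,0,0,-5,255,-20,-0.5,0,-6,255,-22,-0.5,0,-7],
)

```text
time: 4.38
tool_pos: [562.8, 60.3, 67.8]
tcp_rot: [3.141, -0.002, 0.574]
contact_force: [4.2, 2.1, -2.9]
grip_width: 0.5
```

```bash
python3 s.py .25 .295 .31
python3 - <<'E'
from p import *
c=cap('side','side4.png')
cv2.imwrite('pics/side4c.png',cv2.resize(c['color'][180:330,250:450,::-1],None,fx=4,fy=4))
E
```

```text
4.38 [562.8  60.3  67.8] [ 3.141e+00 -2.000e-03  5.740e-01] F [ 4.2  2.1 -2.9] thk 0.194
0.25 [-7.7 -1.  -0.  -3.2]
0.295 [-14.   -1.3  -0.   -5.7]
0.31 [-16.1  -1.3  -0.   -6.6]
```

View pics/side4c.png

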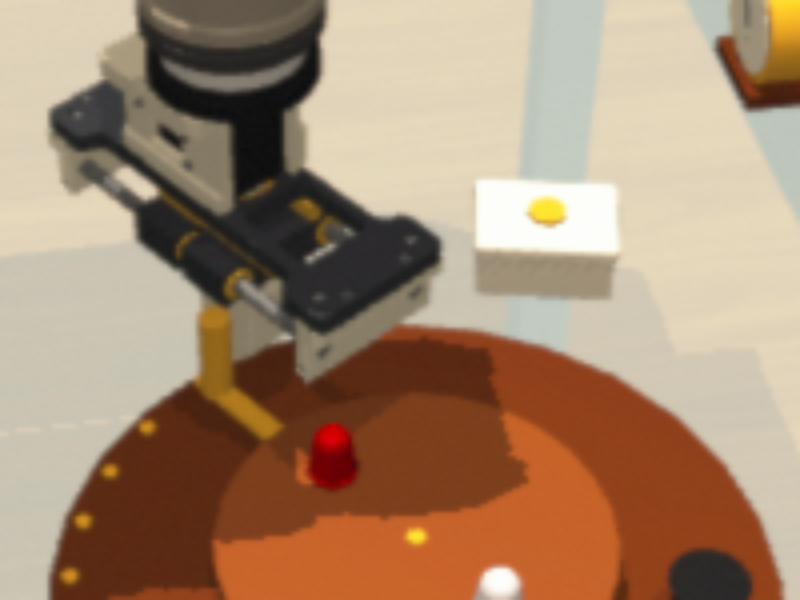

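Contact made: about 4.7 N, knob near θ 0.19. Next I'll push slowly over the first ridge.

play_rows(
  moves=[255,-2,0,0,-1,255,-4,-0.5,0,-2,255,-6,-0.5,0,-2.5,255,-8,-1,0,-3,255,-10,-1,0,-4,255,-11,-1,0,-4.5,255,-12,-1,0,-5,255,-13,-1,0,-5.5],
)

```text
time: 5.1
tool_pos: [550.4, 53.9, 67.6]
tcp_rot: [-3.141, 0.001, 0.669]
contact_force: [0.2, 0.7, 0.7]
grip_width: 0.2
```

```bash
cat >> s.py <<'E'
c=bot.capture('side'); hsv=cv2.cvtColor(c['color'],cv2.COLOR_RGB2HSV)
cv2.imwrite('pics/side_t%d.png'%round(o['time']*100),cv2.resize(c['color'][180:350,240:440,::-1],None,fx=3.5,fy=3.5))
m=cv2.inRange(hsv,(15,150,90),(35,255,255)); m[:240]=0;m[360:]=0;m[:,:255]=0;m[:,365:]=0
k,l,s_,ce=cv2.connectedComponentsWithStats(m)
for i in range(1,k):
    if s_[i,4]>25:
        pk=plane(c,s_[i,0]+3.5,s_[i,1]+3,80) # top-left start of pin
        print(s_[i],ce[i].round(1))
for t in (.4,.61,.82):
    b=B0+t;print(t,np.round(proj(c,[A[0]+135*np.cos(b),A[1]-1.5+135*np.sin(b),80]),1),end=' ')
E
python3 s.py .295 .32; ls pics
```

```text
5.1 [550.4  53.9  67.6] [-3.141e+00  1.000e-03  6.690e-01] F [0.2 0.7 0.7] thk 0.294
0.295 [-0.2  0.1 -0.  -0.3]
0.32 [-3.6 -0.3 -0.  -1.7]
[293 260  25  33 289] [302.  277.9]
0.4 [292.9 266.2] 0.61 [284.3 275.9] 0.82 [278.4 286.9] side0.png
side1.png
side2.png
side2c.png
side3.png
side3c.png
side4.png
side4c.png
side_crop.png
side_t510.png
top0.png
top1.png
top_crop.png
```

View pics/side_t510.png

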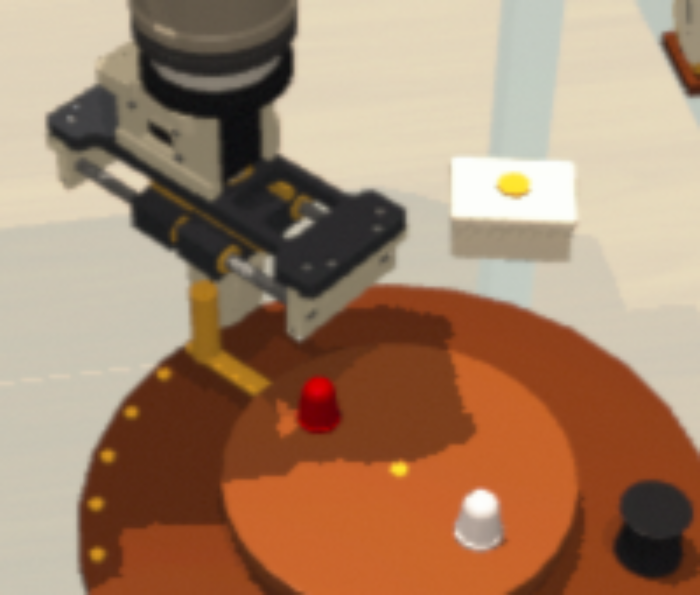

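Knob top is at (298,262) in full-image pixels, right at the first ridge, and the force has faded. I'll nudge on.

play_rows(
  moves=[255,-1,0,0,-0.5,255,-2,0,0,-1,255,-3,0,0,-1.5,255,-3,0,0,-1.5,255,-3,0,0,-1.5],
)

```text
time: 5.57
tool_pos: [548.5, 52.2, 67.7]
tcp_rot: [-3.142, 0.0, 0.694]
contact_force: [0.4, -0.6, -0.2]
grip_width: 0.4
```

```bash
python3 s.py .4 .5
```

```text
5.57 [548.5  52.2  67.7] [-3.142  0.     0.694] F [ 0.4 -0.6 -0.2] thk 0.313
0.4 [-12.1  -1.4  -0.   -4.9]
0.5 [-26.   -1.3  -0.  -10.6]
[285 264  29  33 322] [297.3 282.1]
0.4 [292.9 266.2] 0.61 [284.3 275.9] 0.82 [278.4 286.9]
```

Click 1 reached: the knob top jumped to y ≈ 266, matching the prediction for 0.40. Now on to the second.

play_rows(
  moves=[255,-3,0,0,-1,255,-6,-0.5,0,-2,255,-9,-1,0,-3.5,255,-11,-1,0,-4.5,255,-13,-1.5,0,-5,255,-15,-1.5,0,-6,255,-17,-1.5,0,-7,255,-19,-1.5,0,-8],
)

```text
time: 6.28
tool_pos: [532.9, 41.2, 67.7]
tcp_rot: [3.141, -0.0, 0.836]
contact_force: [1.8, 1.7, -1.1]
grip_width: 0.3
```

```bash
python3 s.py .49 .505 .52
```

```text
6.28 [532.9  41.2  67.7] [ 3.141 -0.     0.836] F [ 1.8  1.7 -1.1] thk 0.449
0.49 [-5.6 -0.6 -0.  -1.9]
0.505 [-7.7 -0.8 -0.  -2.8]
0.52 [-9.8 -1.  -0.  -3.6]
[274 240  18   8  30] [282.  243.7]
[285 266  27  33 318] [295.3 284. ]
0.4 [292.9 266.2] 0.61 [284.3 275.9] 0.82 [278.4 286.9]
```

play_rows(
  moves=[255,-1,0,0,-0.5,255,-2,0,0,-1,255,-3,0,0,-1,255,-4,-0.5,0,-1.5,255,-5,-0.5,0,-2,255,-6,-0.5,0,-2,255,-7,-0.5,0,-2.5,255,-7,-0.5,0,-2.5],
)

```text
time: 7.0
tool_pos: [527.6, 36.1, 67.7]
tcp_rot: [-3.141, 0.001, 0.878]
contact_force: [-0.1, -0.1, -0.2]
grip_width: 0.8
```

```bash
python3 s.py .505 .52
```

```text
7.0 [527.6  36.1  67.7] [-3.141e+00  1.000e-03  8.780e-01] F [-0.1 -0.1 -0.2] thk 0.503
0.505 [-0.3 -0.3 -0.  -0.3]
0.52 [-2.4 -0.6 -0.  -1.2]
[272 243  14   6  26] [278.  245.7]
[283 269  28  32 327] [293.2 286.7]
0.4 [292.9 266.2] 0.61 [284.3 275.9] 0.82 [278.4 286.9]
```

play_rows(
  moves=[255,-1,0,0,-0.5,255,-2,-0.5,0,-1,255,-2.5,-0.5,0,-1,255,-2.5,-0.5,0,-1,255,-2.5,-0.5,0,-1],
)

```text
time: 7.47
tool_pos: [525.9, 34.7, 67.7]
tcp_rot: [3.141, 0.0, 0.895]
contact_force: [-0.4, -0.3, 0.0]
grip_width: 0.3
```

```bash
python3 s.py .505 .52 .61 .65 .69
```

```text
7.47 [525.9  34.7  67.7] [3.141 0.    0.895] F [-0.4 -0.3  0. ] thk 0.518
0.505 [ 1.8  0.2 -0.   0.6]
0.52 [-0.3 -0.1 -0.  -0.2]
0.61 [-12.7  -1.1  -0.   -5.4]
0.65 [-18.3  -1.1  -0.   -7.7]
0.69 [-23.9  -1.   -0.  -10. ]
[305 240  10   8  27] [310.3 241.9]
[271 244  18   7  31] [278.6 247. ]
[275 274  34  30 359] [289.6 291.2]
0.4 [292.9 266.2] 0.61 [284.3 275.9] 0.82 [278.4 286.9]
```

View pics/side_t747.png

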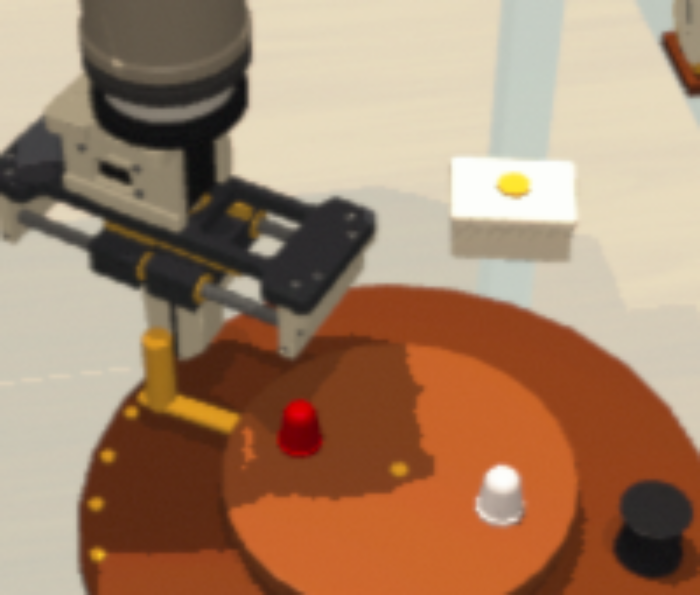

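The knob is in line with the second stud, so click 2 is reached, and both thimbles are standing. Now on to the third.

play_rows(
  moves=[255,-3,0,0,-1,255,-6,-0.5,0,-2.5,255,-9,-1,0,-4,255,-11,-1,0,-5,255,-13,-1,0,-5.5,255,-15,-1,0,-6.5,255,-17,-1,0,-7,255,-18,-1,0,-7.5],
)

```text
time: 8.18
tool_pos: [513.7, 21.3, 67.7]
tcp_rot: [-3.141, -0.0, 1.027]
contact_force: [-0.1, 3.4, 0.1]
grip_width: 0.6
```

```bash
python3 s.py .7 .715 .73
```

```text
8.18 [513.7  21.3  67.7] [-3.141 -0.     1.027] F [-0.1  3.4  0.1] thk 0.648
0.7 [-7.2 -0.7 -0.  -3. ]
0.715 [-9.3 -0.8 -0.  -3.9]
0.73 [-11.3  -0.9  -0.   -4.7]
[299 242  10   9  38] [303.6 244.6]
[264 251  38  11  58] [280.5 255.8]
[275 276  33  30 355] [288.2 293.1]
0.4 [292.9 266.2] 0.61 [284.3 275.9] 0.82 [278.4 286.9]
```

play_rows(
  moves=[255,-1,0,0,-0.5,255,-2,0,0,-1,255,-3,0,0,-1.5,255,-4,-0.5,0,-2,255,-5,-0.5,0,-2,255,-6,-0.5,0,-2.5,255,-7,-0.5,0,-3,255,-7.5,-0.5,0,-3],
)

```text
time: 8.9
tool_pos: [509.4, 14.8, 67.7]
tcp_rot: [3.142, 0.0, 1.079]
contact_force: [0.9, -0.9, -0.4]
grip_width: 0.4
```

```bash
python3 s.py .715 .73
```

```text
8.9 [509.4  14.8  67.7] [3.142 0.    1.079] F [ 0.9 -0.9 -0.4] thk 0.705
0.715 [-1.4 -0.6 -0.  -0.9]
0.73 [-3.5 -0.9 -0.  -1.7]
[297 244   9   9  38] [301.3 247.1]
[262 254  39  10  61] [278.4 258.6]
[275 279  32  29 351] [287.1 295.9]
0.4 [292.9 266.2] 0.61 [284.3 275.9] 0.82 [278.4 286.9]
```

play_rows(
  moves=[255,-1,0,0,-0.5,255,-2,-0.5,0,-1,255,-2.5,-0.5,0,-1,255,-3,-0.5,0,-1.5,255,-3,-0.5,0,-1.5,255,-3,-0.5,0,-1.5],
)

```text
time: 9.45
tool_pos: [507.7, 12.7, 67.7]
tcp_rot: [3.142, 0.0, 1.105]
contact_force: [0.3, -0.8, -0.3]
grip_width: 0.4
```

```bash
python3 s.py .715 .73
```

```text
9.45 [507.7  12.7  67.7] [3.142 0.    1.105] F [ 0.3 -0.8 -0.3] thk 0.724
0.715 [ 1.3 -0.1 -0.   0.6]
0.73 [-0.8 -0.3 -0.  -0.3]
[296 245   9   5  31] [300. 247.]
[262 256  40   9  63] [278.5 259.8]
[273 285  32  28 370] [285.  301.2]
0.4 [292.9 266.2] 0.61 [284.3 275.9] 0.82 [278.4 286.9]
```

View pics/side_t945.png

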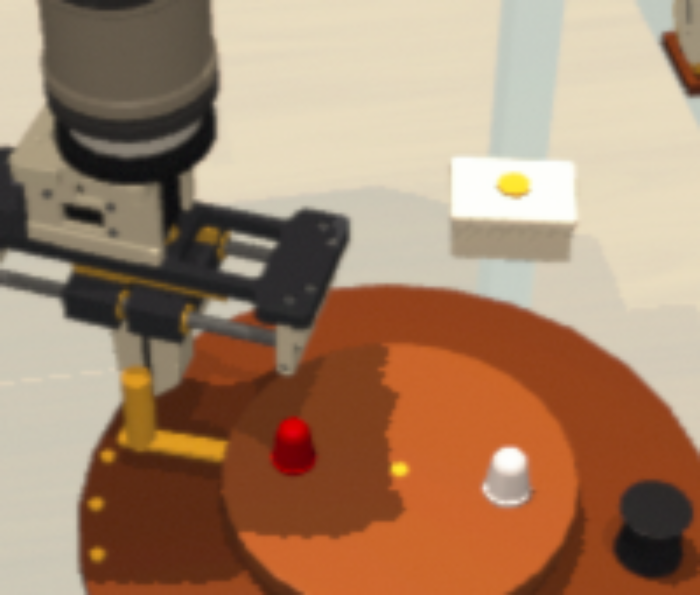

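Knob top is at (279,287); the prediction for click 3 is (278.4,286.9), and it lines up with the third stud. I'll back off along the tangent, then lift.

play_rows(
  moves=[255,5,0,0,0,255,12,0,0,0,255,20,0,0,0,255,25,0,0,0,255,25,0,-20,0,255,25,0,-50,0,255,25,0,-80,0,255,25,0,-110,0],
)

```text
time: 10.17
tool_pos: [518.8, 35.8, 178.8]
tcp_rot: [-3.141, 0.0, 1.105]
contact_force: [0.7, 0.1, -0.6]
grip_width: 0.1
```

play_rows(
  moves=[255,0,0,-30,0,255,-15,10,-60,0,255,-30,35,-60,0,255,-30,65,-60,0,255,-30,95,-60,0,255,-30,125,-60,0,255,-30,150,-60,0,255,-30,150,-60,0],
)

```text
time: 10.83
tool_pos: [642.5, -60.8, 236.4]
tcp_rot: [3.14, 0.0, 1.103]
contact_force: [-0.8, -0.3, -0.7]
grip_width: -0.0
```

```bash
python3 s.py; python3 -c "
from h import *
c=cap('top','topz.png');cap('side','sidez.png')"
```

```text
10.83 [642.5 -60.8 236.4] [3.14  0.    1.103] F [-0.8 -0.3 -0.7] thk 0.76
[273 285  33  27 379] [285.  300.3]
0.4 [292.9 266.2] 0.61 [284.3 275.9] 0.82 [278.4 286.9]
```

View pics/topz.png

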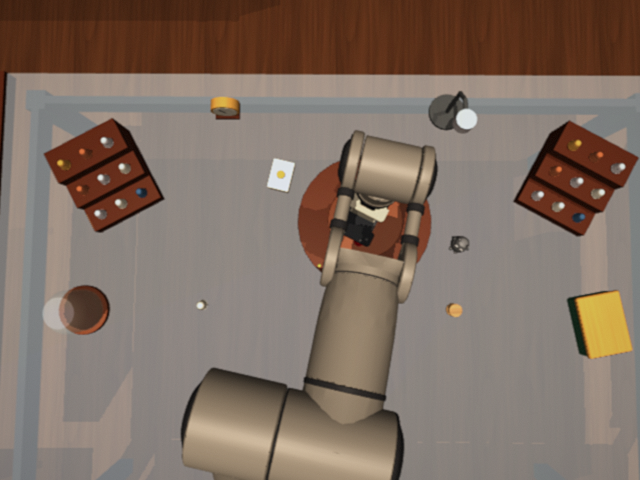

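View pics/sidez.png

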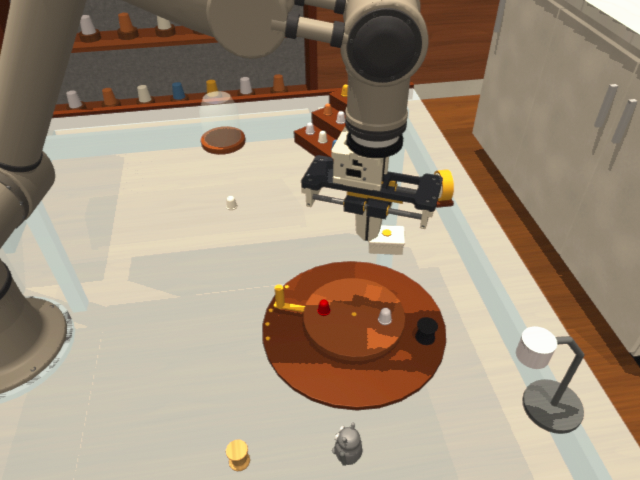

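The hand went out over the turntable at z ≈ 236, well above everything. I'll move it to the left, off the disc, and check from the top.

play_rows(
  moves=[255,17,-25,0,0,255,34,-50,0,0,255,51,-75,0,0,255,68,-100,0,0,255,85,-125,0,0,255,102,-150,0,0,255,119,-175,0,0,255,136,-200,0,0],
)

```text
time: 11.65
tool_pos: [519.7, 154.0, 238.3]
tcp_rot: [3.141, -0.0, 1.106]
contact_force: [0.3, 0.8, -0.1]
grip_width: 0.5
```

play_rows(
  moves=[255,25,-15,0,0,255,50,-30,0,0,255,75,-45,0,0,255,100,-60,0,0,255,100,-60,0,0,255,100,-60,0,0,255,100,-60,0,0],
)

```text
time: 12.23
tool_pos: [512.3, 268.5, 237.9]
tcp_rot: [3.141, 0.001, 1.106]
contact_force: [0.6, -0.6, 0.8]
grip_width: 0.2
```

```bash
python3 s.py; python3 -c "
from p import *
c=cap('top','topz2.png');cap('side','sidez2.png')
m=yellow(c,0,0);m[:150]=0;m[295:]=0;m[:,:295]=0;m[:,435:]=0
k,l,s,ce=cv2.connectedComponentsWithStats(m)
print(s[1:],ce[1:].round(1))
for t in(.61,.82,1.03): print(proj(c,[A[0]+135*np.cos(B0+t),A[1]+1.5+135*np.sin(B0+t),80]))
"
```

```text
12.23 [512.3 268.5 237.9] [3.141e+00 1.000e-03 1.106e+00] F [ 0.6 -0.6  0.8] thk nan
[273 285  33  27 377] [285.  300.2]
0.4 [292.9 266.2] 0.61 [284.3 275.9] 0.82 [278.4 286.9] [[364 219   3   3   9]
 [345 254   9  13  61]
 [318 264   3   3   9]
 [341 269   8   8  40]
 [328 272   3   4  10]
 [340 278   3   4   9]
 [352 282   4   4  10]
 [366 283   3   4  10]] [[365.  220. ]
 [348.8 260.2]
 [319.  265. ]
 [344.6 272.6]
 [329.  273.2]
 [340.9 279.7]
 [353.7 283.3]
 [367.  284.2]]
(np.float64(333.9506494813754), np.float64(266.18420234672965))
(np.float64(344.78908475324323), np.float64(271.88914102737056))
(np.float64(356.58967440123047), np.float64(275.2152050624745))p.py:13: RuntimeWarning: invalid value encountered in arccos
  return yaw+np.arccos((d@x-off)/135)-B0
```

View pics/topz2.png

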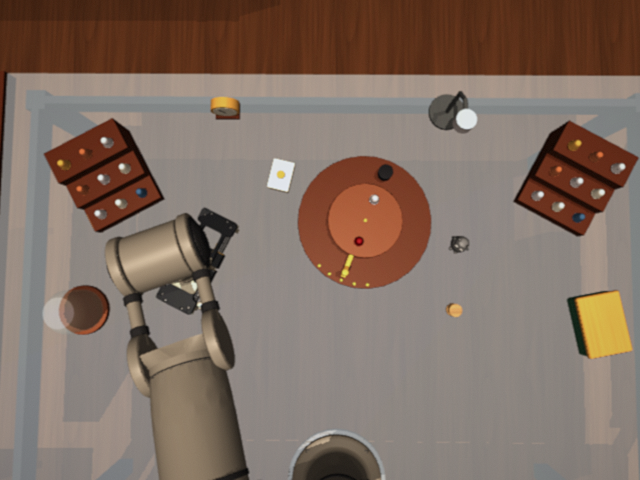

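View pics/sidez2.png

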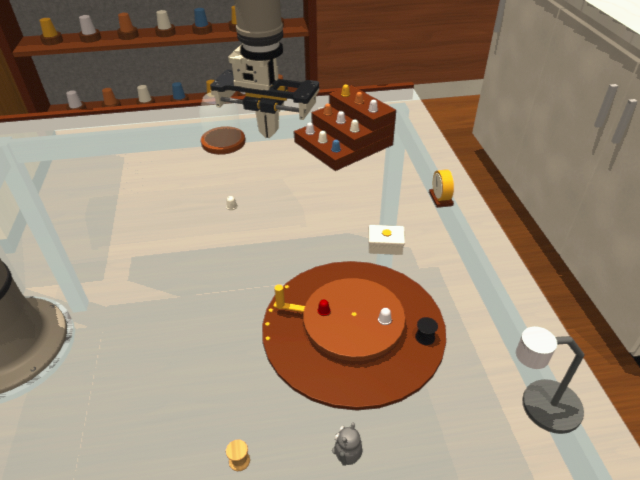

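In the top view the knob is at (344.6,272.6); click 3 predicts (344.8,271.9). Both thimbles are standing, every bystander is where it was, and the hand is clear. I'll hand the job in.

```bash
python3 -c "
from plant import bot
print(bot.close_job())"
```

```text
the job is handed in; nothing more can be done
None
```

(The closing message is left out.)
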